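# Put the rinsed scoop and teaspoon back in the utensil dryer and start it

### The arm

A 6-joint arm with a two-finger parallel gripper is mounted at the origin on a cart in front of the work surface, level with it; the furniture and walls round the work are solid. World frame = base frame: x ahead of the robot, y to its left, z up, the work surface at z = 0. Lengths are in m, angles in degrees, forces in N, time in s.
With the tool pointing down it reaches from about 0.375 to 0.9 m from the base axis. Payload 3.1 kg.
Tool frame: the origin (TCP) lies between the finger pads; the fingertips stand 22 mm ahead of it and the grasp point (between the pads) lies 3 mm ahead of it; z points along the fingers, y is the line along which they close (so a half turn about z gives the same grasp; the last joint's range is limited). The gripper opens to 87 mm and grips with 3 to 60 N. Pads are 19 mm wide; open, the fingers measure 117 mm over their backs; the gripper's body (75 mm by 190 mm) begins 51 mm behind the grasp point.
Start: joints at [55.606, 30.224, 82.088, -0, 67.689, -10.227], TCP at [0.256, 0.57, 0.245] pointing down, gripper open.
Joint ranges: [-176.69, 176.69], [-43.24, 126.21], [12.49, 139.97], [-82, 262], [0, 151.66], [-163.58, 163.58]. Speed limits (degrees/s): [159.86, 159.86, 180, 180, 180, 180].

### API

Orientations are given as a 3x3 rotation matrix whose columns are the frame's x, y, z axes.
In Python, from rig import bot, capture, search_frame, outline_of, spot_point gives the robot as it stands.
- The arm moves only by the tool jog_arm, never from a script. Its argument "rows" is text: rows parted by semicolons, each of 7 numbers parted by spaces: the opening, from 0 (shut) to 1 (fully open), then the shift along the tool's x, y, z as a fraction of full scale, then the turn, a rotation vector about the tool's x, y, z as a fraction of full scale. A call has 1 to 20 rows; each row is the pose to reach, as a shift and turn from the pose commanded when the call began, along the tool's axes at that moment; what a row does not reach only later rows make up. Full scale, the value 1, is 0.5 m for a shift and pi/4 rad for a turn. A row lasts 1/12 s, in which the tool goes at most 41.7 mm and 7.16 degrees, less where a joint would pass 70% of its speed; a pose out of reach is approached as far as the arm can. A call with a number of a shift or a turn outside -1 to 1 is refused whole. A call with a gripper value outside its range is refused whole. The fingers move at their own pace and stop on an object; the grip force is fixed at half the most. Time passes only in rows, so rows that repeat a pose let the fingers close. It gives the time, the measured TCP pose, the force, the opening and the grip force at its end, in the units of the state.
- bot.read_state(): the state, without advancing time (a new reading comes with each control period).
- capture(name): name is "scene" or "top" or "wrist"; returns a dict with "pixels" (384x512x3 uint8, red, green, blue), "fx", "fy", "cx", "cy" (pixels), "R" (3x3) and "t" (3): a world point X has camera coordinates R X + t; the wrist camera has in their place "mount" (4x4, takes a point from camera to tool coordinates, whose origin is the TCP and whose axes are the flange's). Camera axes: x right, y down, z forward; pixel columns grow to the right and rows downward; lengths in m; the calibration is good to about 2 mm. A picture is of the moment at which its call begins: read the wrist's pose just before it. There is no depth.
- bot.hand_in(): hands the job in; it is judged then, once.
Trained networks look in a picture, given as the dict that the camera call returned (one of the last four; its "shot" number tells which), for a name from the list of things; names that differ only in an ending like _2 or _b are one class to them, and where a whole thing is asked for, a point or a joint stands for the part that bears it (a point fixed in the world has none). Each returns a list of dicts, best first, with "conf" (0 to 1); they miss things now and then, are a little off and sometimes report something else, mostly with a low value. They report only what shows in the picture. A call takes as long as a camera call.
- search_frame(label, picture): "point" ([x, y, z] in m, in world coordinates, good to about 4 mm: the middle of the surface that is visible of it).
- outline_of(label, picture): "region" (384x512 bool, what is visible of it).
- spot_point(label, picture): "point" ([x, y, z] in m, in world coordinates, good to about 4 mm: a listed point, or the origin of a listed thing).
The state is a dict: "time_s": time; "joint_positions": joint angles; "qvel": joint speeds; "tau": joint torques, N m; "position": TCP position; "tcp_rot": TCP orientation; "force": force on the tool from outside, world axes, zero at the start; "moment": the same for the moment, N m; "opening": opening from 0.0 (shut) to 1.0 (fully open); "grasp_force": force on a finger pad.
Only numpy, scipy, OpenCV 4.12 (cv2) and the standard library are available. Lean on these libraries where they do the work, as an engineer would, in place of code of your own. Each camera call takes 0.05 s, during which the arm holds its last target. There are 200 camera calls.

### The job

Put the black-handled scoop and the red teaspoon back in the utensil dryer, each lying flat in the bay whose label shows its picture; set them down rather than dropping them. When both are in place, turn the dryer's dial so that its pointer points at the blue mark (which may be to the left or the right), and leave the things round about where they stand.

Things in the scene. Friction and masses are not known exactly. Their poses are not given: they have to be found in the camera images.
- dryer_middle (a point): grey utensil dryer, fixed; this is the floor centre of the middle one of its 3 equal open bays. Sizes in mm. x along the bays, away from the robot (within 0.12 rad), y left, z up. A bay is 200 long (x), 76 wide, floor 20 and rim 36 above the worktop; pitch 80 in y, walls 4 thick. On the ledge beyond each bay's far end is a picture label, 34x66; which bay has which label varies
- scoop_bay (a point): floor centre of the bay whose label shows a scoop (black bar with grey ring); axes as the dryer's: x along the bay, z up. Floor 20 mm above the worktop, walls rise 16 mm above the floor
- spoon_bay (a point): floor centre of the bay whose label shows a teaspoon (thin red bar, small grey bowl); axes as the dryer's. Floor 20 mm above the worktop, walls rise 16 mm above it. The third bay, with a solid black cup on its label, stays empty
- scoop_centre (a point): scoop, straight black handle, round grey bowl, 176 mm long, 52 wide, 26 high, 0.1 to 0.2 kg; point at mid-length, 12 above its underside. x along it to the bowl, z up. Handle from 88 behind the point to 17 ahead, 22 wide, 2 to 20 above the underside; bowl 36 to 88 ahead. Good grip: handle, 5 mm behind the point
- spoon_centre (a point): red-handled teaspoon, steel bowl, 132 mm long, 26 wide, 11 high, about 20 g; point at mid-length, 5.5 above its underside. x along it to the bowl, z up. To the touch it is one solid wedge: 13 wide near the handle's end, 19 at 10 behind the point, 26 at the bowl, 42 ahead; 8 to 11 high. Good grip: across it, 10 behind the point, fingertips 2 mm off the surface
- dial_grip (a point): dryer's black selector dial, on the panel left of the bays (panel top 36 mm above the worktop). Point on its upright axis, 23 above the panel. Grip bar 48 long, 14 wide, 7 to 35 above the panel, over a skirt 58 across, its top 7 above the panel. x along the bar to the pointer (white line), z up
- dial (a joint): dial angle, rad: 0 = pointer at the white off tick, away from the robot; grows clockwise seen from above. The blue and red marks are at -0.9 and +0.9, end stops at -1.05 and 1.05. It starts somewhere between -0.45 and 0.45, turns against light friction (0.035 N m) and stays where it is left
- dial_pointer (a point): imaginary point on the pointer's line, 38 from the dial's axis, as far out as the marks; it turns with the dial
- dry_mark_point (a point): centre of the blue mark (dry), a disc 12 mm across on the panel, 38 from the dial's axis, at dial angle -0.9 (left of the off tick) or +0.9 (right); a red disc (warm) is at the other
- milk_jug: stainless milk jug, 101x68x85, a bystander to the left; origin at the centre of its underside
- black_cup: black ribbed cup, 56 across, 70 high, a bystander to the right; origin at the centre of its underside
- sugar: white carton, 64x100x55, a bystander behind the dryer; origin at the centre of its underside
- coffee_cup: cream cup of coffee, 64x91x50, a bystander behind; origin at the centre of its underside
- jar: small jar with orange-red cap, 44 across, 98 high, a bystander behind; origin at the centre of its underside

How it is judged (in metres and radians):
On the way, in this order (a step that is already met when the one before it is completed fails the run):
1. the scoop and the teaspoon both lie released in the bays with their own labels (x of scoop_centre in the frame of scoop_bay between -0.022 and 0.022 m and y of scoop_centre in the frame of scoop_bay between -0.026 and 0.026 m and z of scoop_centre in the frame of scoop_bay below 0.02 m and angle between scoop_centre's own z axis and vertical below 0.15 rad and x of spoon_centre in the frame of spoon_bay between -0.044 and 0.044 m and y of spoon_centre in the frame of spoon_bay between -0.032 and 0.032 m and z of spoon_centre in the frame of spoon_bay below 0.0115 m and angle between spoon_centre's own z axis and vertical below 0.25 rad and contact force between the fingers and scoop below 0.1 N and contact force between the fingers and spoon below 0.1 N and linear speed of each of scoop, spoon below 0.03 m/s), for 0.2 s.
2. the dial points at the blue mark (horizontal distance between dial_pointer and dry_mark_point below 0.008 m), for 0.2 s.
At the end, for the whole second after the job is handed in: scoop and teaspoon lie flat, released and at rest, inside the bays with their own labels, not propped on a wall (scoop within 22 mm along and 26 mm across of the bay centre, teaspoon 44 and 32 mm); the dial's pointer is within 8 mm (0.2 rad) of the blue mark (all of step 1 and horizontal distance between dial_pointer and dry_mark_point below 0.008 m); the robot touches nothing.
It fails at once if the scoop is let fall (more than about 4 cm) (linear speed of scoop above 0.9 m/s and contact force between the fingers and scoop below 0.01 N).
It fails at once if the spoon is let fall (more than about 4 cm) (linear speed of spoon above 0.9 m/s and contact force between the fingers and spoon below 0.01 N).
It fails at once if a bystander is pushed more than 3 cm or tipped (distance of any of milk_jug, black_cup, sugar, coffee_cup, jar from where it was at the start of the episode above 0.03 m or angle between any of milk_jug, black_cup, sugar, coffee_cup, jar's own z axis and vertical above 0.4 rad).
It also fails if it takes over 72 s, if anything falls off the work surface, if the arm or the gripper's body presses on something with over 40 N, if the wrist force passes 120 N, or if a joint passes its speed limit or range.

## Working session

There is one attempt and no reset: what is moved stays moved. The work goes in short steps, Python scripts to look and compute and a tool call to move; the robot and the scene stay as the last step left them, time stands still between calls to the robot, and variables do not carry over. Pictures are saved under pics/ and viewed, at most 10 in all, crops included, and the job is handed in when it is done.

Besides the shell and the picture viewer there is one more tool, called after "Request:" as name(argument=value, ...) on one line, values as JSON. jog_arm: Moves the arm, as the interface text tells. Its arguments: {"type":"object","properties":{"rows":{"type":"string"}},"required":["rows"]}

```bash
mkdir -p pics
cat > h.py <<'E'
import numpy as np, cv2
from rig import bot, capture, search_frame, outline_of, spot_point
def save(c,n): cv2.imwrite(f"pics/{n}.png",cv2.cvtColor(c["pixels"],cv2.COLOR_RGB2BGR))
def ray(c,u,v,z):
    R,t=np.array(c["R"]),np.array(c["t"]); o=-R.T@t
    d=R.T@np.array([(u-c["cx"])/c["fx"],(v-c["cy"])/c["fy"],1]); return o+d*(z-o[2])/d[2]
def wr(c,s):
    M=np.array(c["mount"]); Rt=np.array(s["tcp_rot"]); Rwc=Rt@M[:3,:3]; o=Rt@M[:3,3]+np.array(s["position"])
    c["R"]=Rwc.T; c["t"]=-Rwc.T@o; return c
E
python3 - <<'E'
from h import *
s=bot.read_state(); print(s["position"],np.round(s["tcp_rot"],3).tolist(),s["time_s"],s["opening"])
a=capture("scene");b=capture("top");save(a,"scene");save(b,"top")
for n in ["dryer_middle","scoop_bay","spoon_bay","scoop_centre","spoon_centre","dial_grip","dial_pointer","dry_mark_point","milk_jug","black_cup","sugar","coffee_cup","jar"]:
    for c,k in((a,"s"),(b,"t")):
        print(n,k,[(np.round(q["point"],3).tolist(),round(q["conf"],2)) for q in spot_point(n,c)[:2]])
E
```

```text
[0.25543365 0.56965573 0.24355538] [[-0.912, 0.409, -0.001], [0.409, 0.912, -0.002], [0.0, -0.002, -1.0]] 0.0 0.9997273868981489
dryer_middle s [([0.481, 0.051, 0.02], 0.91)]
dryer_middle t [([0.481, 0.05, 0.018], 0.89)]
scoop_bay s []
scoop_bay t []
spoon_bay s []
spoon_bay t []
scoop_centre s [([0.448, -0.382, 0.009], 0.66)]
scoop_centre t [([0.454, -0.384, 0.01], 0.53)]
spoon_centre s [([0.433, -0.187, 0.007], 0.56)]
spoon_centre t [([0.434, -0.188, 0.004], 0.66)]
dial_grip s [([0.492, 0.221, 0.056], 0.42)]
dial_grip t [([0.495, 0.219, 0.054], 0.47)]
dial_pointer s [([0.532, 0.22, 0.038], 0.6)]
dial_pointer t [([0.532, 0.225, 0.037], 0.74)]
dry_mark_point s []
dry_mark_point t []
milk_jug s [([0.557, 0.506, 0.003], 0.6)]
milk_jug t [([0.561, 0.514, 0.0], 0.71)]
black_cup s [([0.484, -0.497, 0.001], 0.72)]
black_cup t [([0.484, -0.499, -0.002], 0.82)]
sugar s [([0.725, 0.131, -0.001], 0.69)]
sugar t [([0.723, 0.121, -0.001], 0.48)]
coffee_cup s [([0.706, -0.007, 0.0], 0.56)]
coffee_cup t [([0.56, 0.513, 0.001], 0.57), ([0.709, -0.005, -0.002], 0.51)]
jar s [([0.709, 0.266, 0.002], 0.44)]
jar t [([0.708, 0.27, 0.002], 0.46)]
```

View pics/top.png

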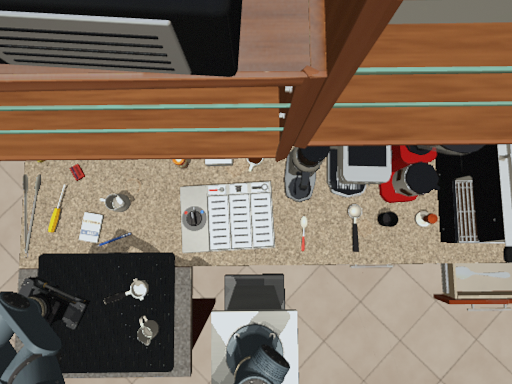

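View pics/scene.png

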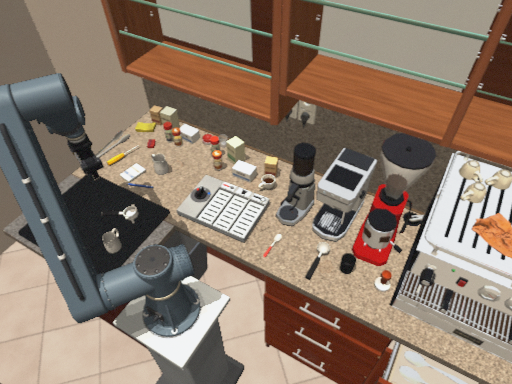

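The top view shows the dryer at (228,217), the dial at (194,217), the spoon at (304,232) and the scoop at (355,228), both with bowls away from the robot. The black cup is at (387,218). The labels are along row 188. Next I'll zoom in and compute the axes.

Run:
```python
from h import *
b=capture("top");a=capture("scene")
w=capture("wrist"); print(np.round(w["mount"],3).tolist(),w["fx"],w["cx"],w["cy"])
im=cv2.imread("pics/top.png")[172:262,174:284]
cv2.imwrite("pics/topc.png",cv2.resize(im,None,fx=6.5,fy=6.5,interpolation=cv2.INTER_CUBIC))
for n,z in(("scoop_centre",.012),("spoon_centre",.006)):
  for c in(a,b):
    for r in outline_of(n,c)[:1]:
        v,u=np.nonzero(r["region"]); P=np.array([ray(c,x,y,z)[:2] for x,y in zip(u,v)])
        m=P.mean(0); e=np.linalg.svd(P-m)[2][0] if len(P)<4000 else 0; e=e*np.sign(e[0]); t=(P-m)@e
        print(n,r["conf"],len(P),m.round(3),"ang",np.degrees(np.arctan2(e[1],e[0])).round(1),"mid",(m+e*(t.max()+t.min())/2).round(3),"len",np.ptp(t).round(3))
```

```text
[[0.0, -0.971, -0.24, 0.065], [1.0, 0.0, 0.0, -0.001], [-0.0, -0.24, 0.971, -0.141], [0.0, 0.0, 0.0, 1.0]] 331.71130307229726 251.91789253553682 189.31818859656985
scoop_centre 0.48 254 [ 0.464 -0.381] ang 0.4 mid [ 0.454 -0.381] len 0.19
scoop_centre 0.84 346 [ 0.464 -0.378] ang -1.6 mid [ 0.454 -0.378] len 0.176
spoon_centre 0.57 3181 [0.492 0.103] ang 87.6 mid [0.492 0.105] len 0.369
spoon_centre 0.29 92 [0.708 0.279] ang 76.0 mid [0.709 0.282] len 0.056
```

View pics/topc.png

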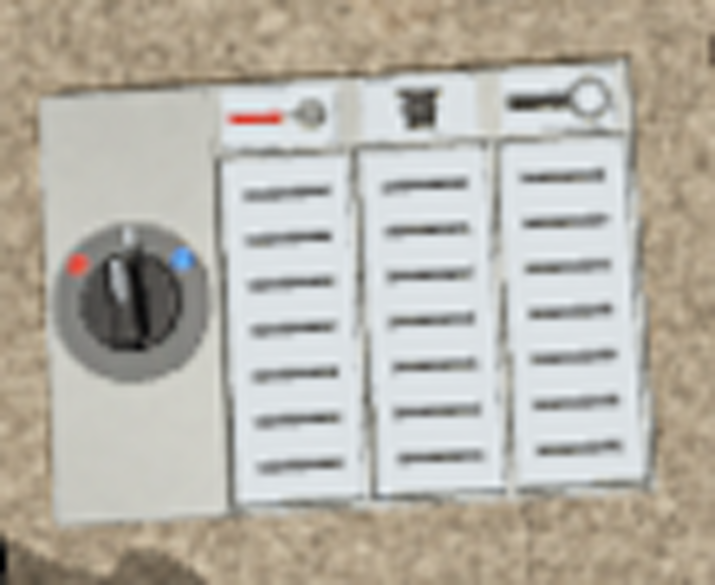

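Labels from left to right are teaspoon, cup, scoop, so the spoon goes in the left bay and the scoop in the right. The blue mark is on the right (+0.9) and the pointer sits slightly left of the off tick. I'll write a move calculator and go above the dryer for a close look.

```bash
cat >> h.py <<'E'
from scipy.spatial.transform import Rotation as Ro
def plan(*targets):
    """targets (x,y,z,yaw of tool x deg); prints row fractions from the present pose"""
    s=bot.read_state(); R=np.array(s["tcp_rot"]); p=np.array(s["position"])
    for x,y,z,a in targets:
        a=np.radians(a); c,n=np.cos(a),np.sin(a)
        T=np.array([[c,n,0],[n,-c,0],[0,0,-1]])
        print((x,y,z),"shift",(R.T@(np.array([x,y,z])-p)/.5).round(4),"turn",(Ro.from_matrix(R.T@T).as_rotvec()/(np.pi/4)).round(4))
E
python3 -c "
from h import *
plan((.45,.12,.26,180))"
```

```text
(0.45, 0.12, 0.26) shift [-0.7229 -0.6625 -0.0309] turn [-0.     -0.     -0.5371]
```

Request:
jog_arm(rows="1 -0.723 -0.6625 -0.031 0 0 -0.537;1 -0.723 -0.6625 -0.031 0 0 -0.537;1 -0.723 -0.6625 -0.031 0 0 -0.537;1 -0.723 -0.6625 -0.031 0 0 -0.537;1 -0.723 -0.6625 -0.031 0 0 -0.537;1 -0.723 -0.6625 -0.031 0 0 -0.537;1 -0.723 -0.6625 -0.031 0 0 -0.537;1 -0.723 -0.6625 -0.031 0 0 -0.537;1 -0.723 -0.6625 -0.031 0 0 -0.537;1 -0.723 -0.6625 -0.031 0 0 -0.537;1 -0.723 -0.6625 -0.031 0 0 -0.537;1 -0.723 -0.6625 -0.031 0 0 -0.537;1 -0.723 -0.6625 -0.031 0 0 -0.537;1 -0.723 -0.6625 -0.031 0 0 -0.537;1 -0.723 -0.6625 -0.031 0 0 -0.537;1 -0.723 -0.6625 -0.031 0 0 -0.537")

```text
time_s: 3.08
position: [0.4492, 0.121, 0.2599]
tcp_rot: [[-1.0, -0.001, -0.001], [-0.001, 1.0, 0.0], [0.001, 0.0, -1.0]]
force: [0.5, 0.5, 0.1]
opening: 0.999
grasp_force: 0.0
```

Run:
```python
from h import *
s=bot.read_state(); c=wr(capture("wrist"),s); save(c,"w1"); np.savez("w1.npz",R=c["R"],t=c["t"]); print(s["position"],s["time_s"])
for n in ["dryer_middle","scoop_bay","spoon_bay","dial_grip","dial_pointer","dry_mark_point","dial","spoon_centre"]:
    print(n,[(np.round(q["point"],3).tolist(),round(q["conf"],2)) for q in spot_point(n,c)[:2]])
plan((.425,-.188,.2,180))
```

```text
[0.44920715 0.12095504 0.2599301 ] 3.0833
dryer_middle [([0.481, 0.052, 0.016], 0.8)]
scoop_bay [([0.489, 0.218, 0.065], 0.3)]
spoon_bay [([0.482, 0.052, 0.019], 0.24)]
dial_grip [([0.491, 0.218, 0.064], 0.74)]
dial_pointer [([0.53, 0.223, 0.036], 0.96)]
dry_mark_point [([0.513, 0.192, 0.036], 0.64)]Traceback (most recent call last):
  File "<stdin>", line 4, in <module>
ValueError: it knows: black_cup, coffee_cup, dial_grip, dial_pointer, dry_mark_point, dryer_middle, jar, milk_jug, scoop_bay, scoop_centre, spoon_bay, spoon_centre, sugar
```

View pics/w1.png

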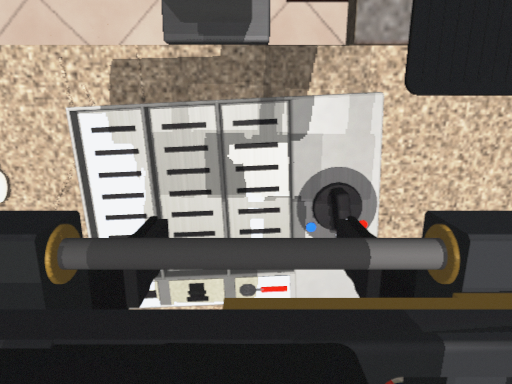

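The wrist view (down is +x, right is +y) shows the near rim corners at (68,110) and (382,95). The spoon label is at (262,289), the blue mark at (311,227) and the dial at (337,205).

Run:
```python
from h import *
s=bot.read_state(); c=wr(capture("wrist"),s)
for u,v in((68,110),(148,107),(218,104),(290,100),(382,95),(311,227),(362,224)): print((u,v),ray(c,u,v,.036).round(4))
a,b=ray(c,68,110,.036),ray(c,290,100,.036); d=b-a; print("yaw",np.degrees(np.arctan2(-d[0],d[1])))
plan((.425,-.188,.2,180))
```

```text
(68, 110) [ 0.3879 -0.0773  0.036 ]
(148, 107) [0.3846 0.0086 0.036 ]
(218, 104) [0.3814 0.0835 0.036 ]
(290, 100) [0.3772 0.1602 0.036 ]
(382, 95) [0.3719 0.2576 0.036 ]
(311, 227) [0.5203 0.1889 0.036 ]
(362, 224) [0.5166 0.2482 0.036 ]
yaw 2.585578018875543
(0.425, -0.188, 0.2) shift [ 0.0504 -0.6169  0.1201] turn [-0.      0.      0.0013]
```

Request:
jog_arm(rows="0.5 0.05 -0.617 0.12 0 0 0;0.5 0.05 -0.617 0.12 0 0 0;0.5 0.05 -0.617 0.12 0 0 0;0.5 0.05 -0.617 0.12 0 0 0;0.5 0.05 -0.617 0.12 0 0 0;0.5 0.05 -0.617 0.12 0 0 0;0.5 0.05 -0.617 0.12 0 0 0;0.5 0.05 -0.617 0.12 0 0 0;0.5 0.05 -0.617 0.12 0 0 0;0.5 0.05 -0.617 0.12 0 0 0;0.5 0.05 -0.617 0.12 0 0 0")

```text
time_s: 4.4
position: [0.4247, -0.1878, 0.1999]
tcp_rot: [[-1.0, 0.0, -0.001], [0.0, 1.0, 0.001], [0.001, 0.001, -1.0]]
force: [0.6, 0.0, -0.2]
opening: 0.5
grasp_force: 0.0
```

Run:
```python
from h import *
s=bot.read_state(); c=wr(capture("wrist"),s); save(c,"w2"); print(s["position"],s["time_s"])
for n in ["spoon_centre","scoop_centre","black_cup"]:
    print(n,[(np.round(q["point"],3).tolist(),round(q["conf"],2)) for q in spot_point(n,c)[:2]])
# red handle
h=cv2.cvtColor(c["pixels"],cv2.COLOR_RGB2HSV); m=((h[...,0]<8)|(h[...,0]>172))&(h[...,1]>150)&(h[...,2]>90)
n,l,st,ce=cv2.connectedComponentsWithStats(m.astype(np.uint8))
for i in np.argsort(-st[1:,4])[:3]+1:
    v,u=np.nonzero(l==i); P=np.array([ray(c,x,y,.007)[:2] for x,y in zip(u,v)]); mm=P.mean(0)
    e=np.linalg.svd(P-mm,full_matrices=False)[2][0]; e*=np.sign(e[0]); t=(P-mm)@e
    print(ce[i].round(),st[i].tolist(),mm.round(4),"ang",np.degrees(np.arctan2(e[1],e[0])).round(1),"ends",(mm+e*t.min()).round(4),(mm+e*t.max()).round(4))
```

```text
[ 0.42468145 -0.18776339  0.19994103] 4.4
spoon_centre [([0.433, -0.187, 0.001], 0.83)]
scoop_centre [([0.452, -0.381, 0.014], 0.6)]
black_cup []
[253. 141.] [248, 115, 13, 56, 556] [ 0.3925 -0.187 ] ang -3.3 ends [ 0.3668 -0.1855] [ 0.4219 -0.1887]
```

View pics/w2.png

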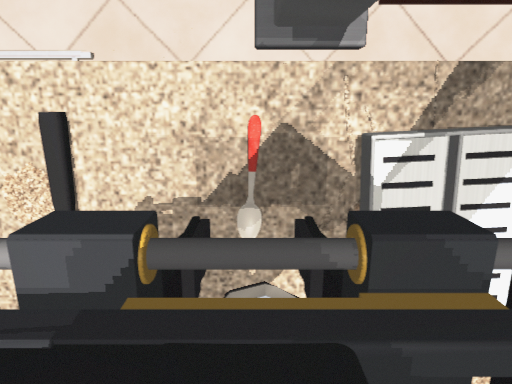

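The spoon's handle end is at (254,117) and its bowl at (249,220). The handle end and the network agree on a centre of (0.433,-0.188), tilted -3.3°. Descending to grip.

Request:
jog_arm(rows="0.5 0.003 -0.002 0.1 0 0 0.073;0.5 0.003 -0.002 0.2 0 0 0.073;0.5 0.003 -0.002 0.28 0 0 0.073;0.5 0.003 -0.002 0.32 0 0 0.073;0.5 0.003 -0.002 0.34 0 0 0.073;0.5 0.003 -0.002 0.352 0 0 0.073;0.5 0.003 -0.002 0.352 0 0 0.073;0 0.003 -0.002 0.352 0 0 0.073;0 0.003 -0.002 0.352 0 0 0.073;0 0.003 -0.002 0.352 0 0 0.073;0 0.003 -0.002 0.352 0 0 0.073;0 0.003 -0.002 0.352 0 0 0.073;0 0.003 -0.002 0.352 0 0 0.073;0 0.003 -0.002 0.352 0 0 0.073;0 0.003 -0.002 0.33 0 0 0.073;0 0.003 -0.002 0.29 0 0 0.073;0 0.003 -0.002 0.21 0 0 0.073;0 0.003 -0.002 0.15 0 0 0.073;0 0.003 -0.002 0.15 0 0 0.073;0 0.003 -0.002 0.15 0 0 0.073")

```text
time_s: 6.27
position: [0.4244, -0.1902, 0.1268]
tcp_rot: [[-0.998, 0.057, 0.004], [0.057, 0.998, -0.003], [-0.004, -0.003, -1.0]]
force: [-0.7, 0.0, -0.4]
opening: 0.209
grasp_force: 29.9
```

Run:
```python
from h import *
s=bot.read_state(); c=wr(capture("wrist"),s); save(c,"w3"); print(s["position"],s["opening"],s["time_s"])
plan((.467,.1305,.125,183),(.467,.1305,.046,183))
```

```text
[ 0.42442437 -0.19021344  0.12680874] 0.2089251066864592 6.2667
(0.467, 0.1305, 0.125) shift [-0.05    0.6441  0.0007] turn [-0.0012  0.0015 -0.1398]
(0.467, 0.1305, 0.046) shift [-0.0498  0.6442  0.1587] turn [-0.0012  0.0015 -0.1398]
```

View pics/w3.png

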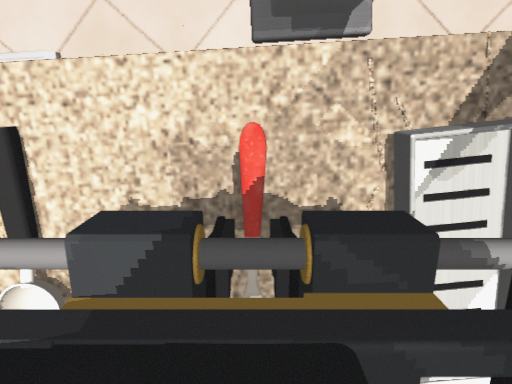

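The spoon is held straight, with the handle at (252,180). Carrying it to the left bay and stopping just above for the final descent.

Request:
jog_arm(rows="0 -0.05 0.644 0 0 0 -0.14;0 -0.05 0.644 0 0 0 -0.14;0 -0.05 0.644 0 0 0 -0.14;0 -0.05 0.644 0 0 0 -0.14;0 -0.05 0.644 0 0 0 -0.14;0 -0.05 0.644 0 0 0 -0.14;0 -0.05 0.644 0 0 0 -0.14;0 -0.05 0.644 0 0 0 -0.14;0 -0.05 0.644 0 0 0 -0.14;0 -0.05 0.644 0 0 0 -0.14;0 -0.05 0.644 0.04 0 0 -0.14;0 -0.05 0.644 0.08 0 0 -0.14;0 -0.05 0.644 0.08 0 0 -0.14")

```text
time_s: 7.4
position: [0.4642, 0.129, 0.0818]
tcp_rot: [[-0.999, -0.051, -0.008], [-0.051, 0.999, -0.001], [0.008, -0.0, -1.0]]
force: [-0.3, 0.1, -0.6]
opening: 0.212
grasp_force: 29.9
```

Run:
```python
from h import *
s=bot.read_state(); c=wr(capture("wrist"),s); save(c,"w4")
plan((.467,.1305,.046,183))
```

```text
(0.467, 0.1305, 0.046) shift [-0.005   0.0026  0.074 ] turn [-0.0002 -0.0086 -0.0022]
```

View pics/w4.png

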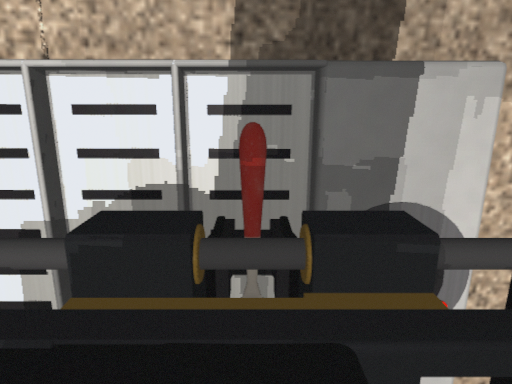

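The spoon is centred in the left bay, whose walls are at columns 183 and 318. Lowering and releasing.

Request:
jog_arm(rows="0 -0.005 0.003 0.03 0 -0.009 0;0 -0.005 0.003 0.05 0 -0.009 0;0 -0.005 0.003 0.063 0 -0.009 0;0 -0.005 0.003 0.07 0 -0.009 0;0 -0.005 0.003 0.075 0 -0.009 0;0 -0.005 0.003 0.075 0 -0.009 0;0 -0.005 0.003 0.075 0 -0.009 0")

```text
time_s: 8.03
position: [0.4695, 0.1321, 0.0478]
tcp_rot: [[-0.999, -0.052, 0.007], [-0.052, 0.999, 0.0], [-0.007, -0.0, -1.0]]
force: [0.6, 1.0, 0.2]
opening: 0.212
grasp_force: 29.9
```

Request:
jog_arm(rows="0 0 0 0.003 0 0 0;0 0 0 0.006 0 0 0;0 0 0 0.006 0 0 0;0 0 0 0.006 0 0 0")

```text
time_s: 8.37
position: [0.4698, 0.1322, 0.0451]
tcp_rot: [[-0.999, -0.053, 0.008], [-0.053, 0.999, 0.0], [-0.008, -0.0, -1.0]]
force: [0.1, 0.2, 2.9]
opening: 0.206
grasp_force: 29.9
```

Contact felt; releasing and rising.

Request:
jog_arm(rows="0.36 0 0 0 0 0 0;0.36 0 0 0 0 0 0;0.36 0 0 0 0 0 0;0.36 0 0 0 0 0 0;0.36 0 0 -0.03 0 0 0;0.36 0 0 -0.09 0 0 0;0.4 0 0 -0.17 0 0 0;0.5 0 0 -0.25 0 0 0;0.5 0 0 -0.31 0 0 0;0.5 0 0 -0.31 0 0 0;0.5 0 0 -0.31 0 0 0")

```text
time_s: 9.28
position: [0.4692, 0.1322, 0.2012]
tcp_rot: [[-0.999, -0.053, 0.012], [-0.053, 0.999, 0.001], [-0.012, -0.0, -1.0]]
force: [-1.0, 0.3, -1.1]
opening: 0.497
grasp_force: 0.0
```

Run:
```python
from h import *
s=bot.read_state(); c=wr(capture("wrist"),s); b=capture("top")
for n,cc in(("w",c),("t",b)): print(n,[(np.round(q["point"],3).tolist(),round(q["conf"],2)) for q in spot_point("spoon_centre",cc)[:2]])
plan((.445,-.381,.2,180))
```

```text
w [([0.478, 0.132, 0.022], 0.69)]
t []
(0.445, -0.381, 0.2) shift [ 0.0978 -1.0223 -0.0045] turn [0.0001 0.0039 0.0669]
```

Request:
jog_arm(rows="0.55 0.098 -1 -0.004 0 0.004 0.067;0.55 0.098 -1 -0.004 0 0.004 0.067;0.55 0.098 -1 -0.004 0 0.004 0.067;0.55 0.098 -1 -0.004 0 0.004 0.067;0.55 0.098 -1 -0.004 0 0.004 0.067;0.55 0.098 -1 -0.004 0 0.004 0.067;0.55 0.098 -1 -0.004 0 0.004 0.067;0.55 0.098 -1 -0.004 0 0.004 0.067;0.55 0.098 -1 -0.004 0 0.004 0.067;0.55 0.098 -1 -0.004 0 0.004 0.067;0.55 0.098 -1 -0.004 0 0.004 0.067;0.55 0.098 -1 -0.004 0 0.004 0.067;0.55 0.098 -1 -0.004 0 0.004 0.067;0.55 0.098 -1 -0.004 0 0.004 0.067;0.55 0.098 -1 -0.004 0 0.004 0.067;0.55 0.098 -1 -0.004 0 0.004 0.067")

```text
time_s: 10.82
position: [0.445, -0.3677, 0.1999]
tcp_rot: [[-1.0, -0.001, 0.002], [-0.001, 1.0, 0.004], [-0.002, 0.004, -1.0]]
force: [0.4, 0.6, 0.7]
opening: 0.549
grasp_force: 0.0
```

Run:
```python
from h import *
s=bot.read_state(); c=wr(capture("wrist"),s); save(c,"w5"); print(s["position"],s["joint_positions"])
for n in ["scoop_centre","black_cup"]:
    print(n,[(np.round(q["point"],3).tolist(),round(q["conf"],2)) for q in spot_point(n,c)[:2]])
```

```text
[ 0.44501259 -0.36766196  0.19985185] [ -50.75106893   29.75361463   91.62581708    0.23728302   58.72789518
 -140.92112261]
scoop_centre [([0.454, -0.381, 0.01], 0.94)]
black_cup [([0.483, -0.5, 0.002], 0.9)]
```

View pics/w5.png

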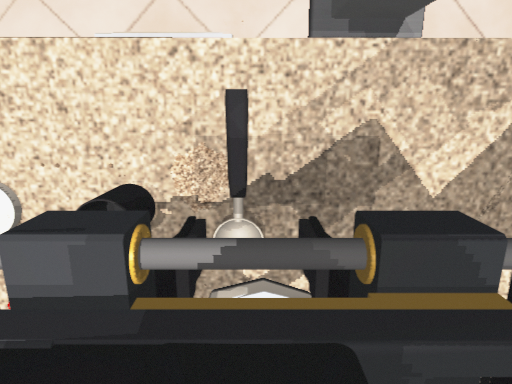

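The scoop's handle runs from (237,90) to (237,197), with the bowl at (238,242). The cup is at (120,210), to the left.

Run:
```python
from h import *
s=bot.read_state(); c=wr(capture("wrist"),s)
g=c["pixels"].max(2)
for v in(100,120,140,160,180,192):
    u=np.nonzero(g[v,215:262]<75)[0]+215; print(v,u.min(),u.max(),ray(c,u.min(),v,.02)[:2].round(4),ray(c,u.max(),v,.02)[:2].round(4))
print(ray(c,237,90,.02),ray(c,237,197,.02))
plan((.447,-.381,.029,180))
```

```text
100 227 248 [ 0.3747 -0.3921] [ 0.3746 -0.3724]
120 227 247 [ 0.393  -0.3924] [ 0.393  -0.3733]
140 228 247 [ 0.4119 -0.3917] [ 0.4119 -0.3734]
160 229 247 [ 0.4314 -0.391 ] [ 0.4314 -0.3734]
180 230 247 [ 0.4514 -0.3903] [ 0.4514 -0.3734]
192 231 246 [ 0.4638 -0.3895] [ 0.4637 -0.3745]
[ 0.36564106 -0.38261822  0.02      ] [ 0.4689622  -0.38353289  0.02      ]
(0.447, -0.381, 0.029) shift [-0.0011 -0.0258  0.3443] turn [0.0012 0.0044 0.0023]
```

Request:
jog_arm(rows="0.55 -0.006 -0.028 0.08 0.001 0.004 0;0.55 -0.006 -0.028 0.16 0.001 0.004 0;0.55 -0.006 -0.028 0.24 0.001 0.004 0;0.55 -0.006 -0.028 0.29 0.001 0.004 0;0.55 -0.006 -0.028 0.32 0.001 0.004 0;0.55 -0.006 -0.028 0.335 0.001 0.004 0;0.55 -0.006 -0.028 0.342 0.001 0.004 0;0.55 -0.006 -0.028 0.342 0.001 0.004 0;0 -0.006 -0.028 0.342 0.001 0.004 0;0 -0.006 -0.028 0.342 0.001 0.004 0;0 -0.006 -0.028 0.342 0.001 0.004 0;0 -0.006 -0.028 0.342 0.001 0.004 0;0 -0.006 -0.028 0.342 0.001 0.004 0;0 -0.006 -0.028 0.342 0.001 0.004 0;0 -0.006 -0.028 0.342 0.001 0.004 0;0 -0.006 -0.028 0.342 0.001 0.004 0")

```text
time_s: 12.35
position: [0.4494, -0.3838, 0.0307]
tcp_rot: [[-1.0, 0.0, 0.001], [0.0, 1.0, -0.001], [-0.001, -0.001, -1.0]]
force: [-0.9, 0.6, 4.7]
opening: 0.213
grasp_force: 30.0
```

Request:
jog_arm(rows="0 0 0 -0.02 0 0 0;0 0 0 -0.06 0 0 0;0 0 0 -0.12 0 0 0;0 0 0 -0.18 0 0 0;0 0 0 -0.22 0 0 0;0 0 0 -0.22 0 0 0;0 0 0 -0.22 0 0 0")

```text
time_s: 12.93
position: [0.4495, -0.3842, 0.1415]
tcp_rot: [[-1.0, -0.0, 0.002], [-0.0, 1.0, -0.003], [-0.002, -0.003, -1.0]]
force: [0.3, 0.9, -1.5]
opening: 0.218
grasp_force: 30.0
```

Run:
```python
from h import *
s=bot.read_state(); c=wr(capture("wrist"),s); save(c,"w6"); b=capture("scene"); save(b,"s6")
for cc in(c,b):print([(np.round(q["point"],3).tolist(),round(q["conf"],2)) for q in spot_point("scoop_centre",cc)[:2]])
plan((.481,-.029,.14,183))
```

```text
[([0.453, -0.384, 0.124], 0.68)]
[([0.447, -0.384, 0.118], 0.53)]
(0.481, -0.029, 0.14) shift [-0.0652  0.7074 -0.0015] turn [ 0.0031 -0.002  -0.0667]
```

View pics/w6.png

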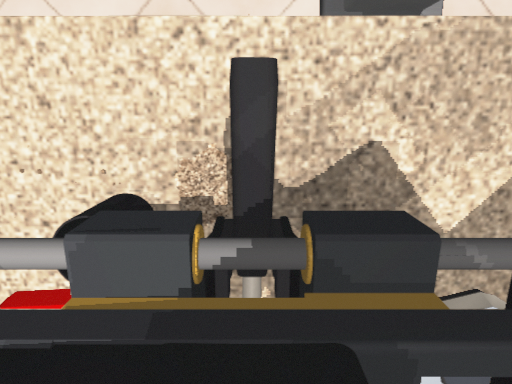

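The scoop is held straight, with its handle at (253,58)–(253,215). Carrying it to the right bay.

Request:
jog_arm(rows="0 -0.065 0.707 0 0.003 0 -0.067;0 -0.065 0.707 0 0.003 0 -0.067;0 -0.065 0.707 0 0.003 0 -0.067;0 -0.065 0.707 0 0.003 0 -0.067;0 -0.065 0.707 0 0.003 0 -0.067;0 -0.065 0.707 0 0.003 0 -0.067;0 -0.065 0.707 0 0.003 0 -0.067;0 -0.065 0.707 0 0.003 0 -0.067;0 -0.065 0.707 0 0.003 0 -0.067;0 -0.065 0.707 0 0.003 0 -0.067;0 -0.065 0.707 0 0.003 0 -0.067;0 -0.065 0.707 0.05 0.003 0 -0.067;0 -0.065 0.707 0.08 0.003 0 -0.067;0 -0.065 0.707 0.08 0.003 0 -0.067")

```text
time_s: 14.3
position: [0.4801, -0.0312, 0.0974]
tcp_rot: [[-0.999, -0.051, -0.005], [-0.051, 0.999, -0.002], [0.005, -0.001, -1.0]]
force: [-1.2, 0.5, -0.3]
opening: 0.214
grasp_force: 30.0
```

Run:
```python
from h import *
s=bot.read_state(); c=wr(capture("wrist"),s); save(c,"w7")
print([(np.round(q["point"],3).tolist(),round(q["conf"],2)) for q in spot_point("scoop_centre",c)[:2]])
p=s["position"]
for x,z in((-.0837,0),(-.0837,-.0107),(-.0837,-.02)):
    q=c["R"]@(np.array(p)+[x,x*.05,z])+c["t"]; print(z,q[0]/q[2]*c["fx"]+c["cx"],q[1]/q[2]*c["fy"]+c["cy"])
plan((.481,-.029,.055,183))
```

```text
[([0.485, -0.029, 0.08], 0.67)]
0 254.26691861955265 59.53203829920696
-0.0107 254.1254144845427 63.101004567863214
-0.02 254.0180919455227 65.80785494790203
(0.481, -0.029, 0.055) shift [0.0006 0.0051 0.0888] turn [-0.0031 -0.0015 -0.0021]
```

View pics/w7.png

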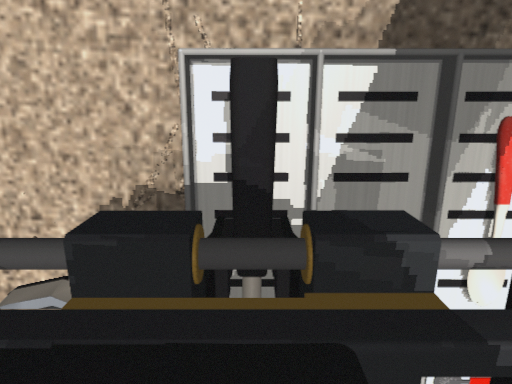

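The scoop is centred in the right bay (walls at 190 and 315, handle at 253), and the spoon lies in the left bay at right. Lowering.

Request:
jog_arm(rows="0 -0.005 0.003 0.04 -0.003 0 0;0 -0.005 0.003 0.065 -0.003 0 0;0 -0.005 0.003 0.08 -0.003 0 0;0 -0.005 0.003 0.086 -0.003 0 0;0 -0.005 0.003 0.088 -0.003 0 0;0 -0.005 0.003 0.088 -0.003 0 0;0 -0.005 0.003 0.088 -0.003 0 0")

```text
time_s: 14.98
position: [0.4846, -0.0289, 0.0567]
tcp_rot: [[-0.999, -0.052, 0.002], [-0.052, 0.999, -0.001], [-0.002, -0.001, -1.0]]
force: [1.1, -0.1, -1.2]
opening: 0.212
grasp_force: 30.0
```

Request:
jog_arm(rows="0 0 0 0.004 0 0 0;0 0 0 0.008 0 0 0;0 0 0 0.01 0 0 0;0 0 0 0.011 0 0 0;0 0 0 0.011 0 0 0;0 0 0 0.011 0 0 0")

```text
time_s: 15.48
position: [0.4843, -0.0287, 0.0508]
tcp_rot: [[-0.999, -0.053, 0.001], [-0.053, 0.999, -0.001], [-0.001, -0.001, -1.0]]
force: [0.1, 0.0, 2.0]
opening: 0.214
grasp_force: 30.0
```

Request:
jog_arm(rows="0.37 0 0 0 0 0 0;0.37 0 0 0 0 0 0;0.37 0 0 0 0 0 0;0.37 0 0 0 0 0 0;0.37 0 0 -0.03 0 0 0;0.37 0 0 -0.09 0 0 0;0.37 0 0 -0.17 0 0 0;0.45 0 0 -0.25 0 0 0;0.45 0 0 -0.3 0 0 0;0.45 0 0 -0.3 0 0 0;0.45 0 0 -0.3 0 0 0")

```text
time_s: 16.4
position: [0.4849, -0.0288, 0.202]
tcp_rot: [[-0.999, -0.053, 0.005], [-0.053, 0.999, -0.002], [-0.005, -0.002, -1.0]]
force: [0.3, 0.3, 0.1]
opening: 0.446
grasp_force: 0.0
```

Run:
```python
from h import *
s=bot.read_state(); c=wr(capture("wrist"),s); b=capture("top"); save(b,"t8")
for n in("scoop_centre","spoon_centre","dryer_middle","dial_pointer","dial_grip","dry_mark_point"):
    for cc in(c,b):print(n,[(np.round(q["point"],3).tolist(),round(q["conf"],2)) for q in spot_point(n,cc)[:2]])
plan((.455,.21,.2,183))
```

```text
scoop_centre [([0.486, -0.03, 0.033], 0.76)]
scoop_centre []
spoon_centre [([0.474, 0.135, 0.022], 0.59)]
spoon_centre [([0.477, 0.132, 0.024], 0.52)]
dryer_middle [([0.482, 0.05, 0.016], 0.86)]
dryer_middle [([0.483, 0.05, 0.018], 0.57)]
dial_pointer [([0.529, 0.224, 0.037], 0.76)]
dial_pointer [([0.528, 0.226, 0.036], 0.73)]
dial_grip []
dial_grip [([0.494, 0.218, 0.058], 0.6)]
dry_mark_point [([0.515, 0.192, 0.033], 0.52)]
dry_mark_point []
(0.455, 0.21, 0.2) shift [0.0331 0.4796 0.0007] turn [-0.0006  0.0006  0.0003]
```

Both utensils are in place. Looking at the dial from close by.

Request:
jog_arm(rows="0.45 0.033 0.48 0 0 0 0;0.45 0.033 0.48 0 0 0 0;0.45 0.033 0.48 0 0 0 0;0.45 0.033 0.48 0 0 0 0;0.45 0.033 0.48 0 0 0 0;0.45 0.033 0.48 0 0 0 0;0.45 0.033 0.48 0 0 0 0;0.45 0.033 0.48 0 0 0 0;0.45 0.033 0.48 0 0 0 0")

```text
time_s: 17.85
position: [0.455, 0.21, 0.2004]
tcp_rot: [[-0.999, -0.053, 0.001], [-0.053, 0.999, -0.001], [-0.001, -0.001, -1.0]]
force: [-0.6, -0.2, -0.4]
opening: 0.45
grasp_force: 0.0
```

Run:
```python
from h import *
s=bot.read_state(); c=wr(capture("wrist"),s); save(c,"w9"); print(s["position"])
for n in("dial_pointer","dial_grip","dry_mark_point"):
    print(n,[(np.round(q["point"],3).tolist(),round(q["conf"],2)) for q in spot_point(n,c)[:2]])
p=c["pixels"][90:390,150:420]; cv2.imwrite("pics/w9c.png",cv2.cvtColor(cv2.resize(p[:240],None,fx=2.5,fy=2.5),cv2.COLOR_RGB2BGR))
```

```text
[0.45496222 0.20996098 0.2003976 ]
dial_pointer []
dial_grip [([0.491, 0.219, 0.062], 0.96)]
dry_mark_point []
```

View pics/w9c.png

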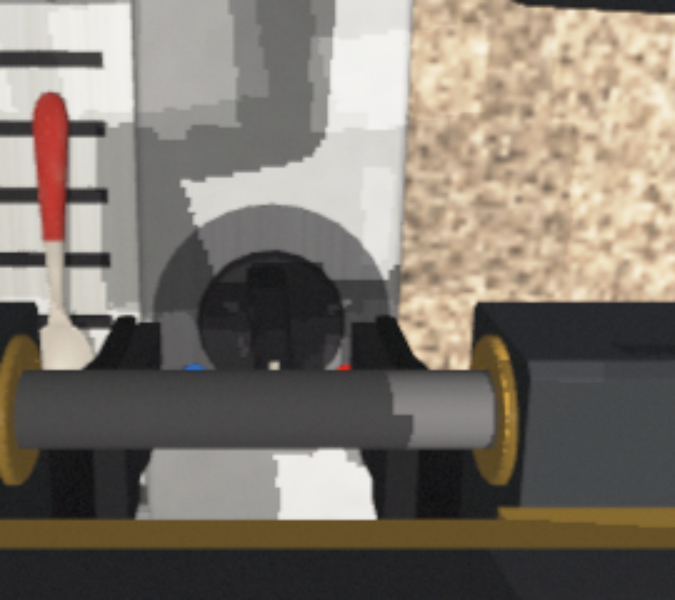

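The spoon lies in its bay at left. The dial bar runs from crop (267,265) to the pointer near (275,362), with the blue mark at (193,368), left in this view, which is the robot's right.

Run:
```python
from h import *
s=bot.read_state(); c=wr(capture("wrist"),s)
a=ray(c,150+267/2.5,90+265/2.5,.071); b=ray(c,150+275/2.5,90+362/2.5,.071); k=ray(c,150+193/2.5,90+368/2.5,.036)
print(a,b,(a+b)/2,np.degrees(np.arctan2(b[1]-a[1],b[0]-a[0])),k)
print(ray(c,150+271/2.5,90+315/2.5,.043))
plan((.494,.218,.09,189),(.494,.218,.071,189))
print(s["joint_positions"])
```

```text
[0.46296668 0.21245762 0.071     ] [0.4977597  0.21713032 0.071     ] [0.48036319 0.21479397 0.071     ] 7.6490574973166465 [0.51582522 0.18659519 0.036     ]
[0.49000271 0.21582164 0.043     ]
(0.494, 0.218, 0.09) shift [-0.078   0.0143  0.2208] turn [-0.0009  0.0006 -0.1359]
(0.494, 0.218, 0.071) shift [-0.0779  0.0143  0.2588] turn [-0.0009  0.0006 -0.1359]
[ 1.18651112e+01  2.43993416e+01  1.02352005e+02 -5.70044296e-02
  5.32216084e+01 -8.09798570e+01]
```

Request:
jog_arm(rows="0.45 -0.076 0.0135 0.08 0 0 -0.124;0.45 -0.076 0.0135 0.14 0 0 -0.124;0.45 -0.076 0.0135 0.2 0 0 -0.124;0.45 -0.076 0.0135 0.235 0 0 -0.124;0.45 -0.076 0.0135 0.252 0 0 -0.124;0.45 -0.076 0.0135 0.258 0 0 -0.124;0.45 -0.076 0.0135 0.258 0 0 -0.124;0 -0.076 0.0135 0.258 0 0 -0.124;0 -0.076 0.0135 0.258 0 0 -0.124;0 -0.076 0.0135 0.258 0 0 -0.124;0 -0.076 0.0135 0.258 0 0 -0.124;0 -0.076 0.0135 0.258 0 0 -0.124;0 -0.076 0.0135 0.258 0 0 -0.124;0 -0.076 0.0135 0.258 0 0 -0.124")

```text
time_s: 19.27
position: [0.4933, 0.2179, 0.0723]
tcp_rot: [[-0.989, -0.151, 0.002], [-0.151, 0.989, -0.002], [-0.002, -0.002, -1.0]]
force: [-0.1, -5.4, 4.6]
opening: 0.158
grasp_force: 30.0
```

Request:
jog_arm(rows="0 0 0 0 0 0 0.1;0 0 0 0 0 0 0.2;0 0 0 0 0 0 0.3;0 0 0 0 0 0 0.4;0 0 0 0 0 0 0.5;0 0 0 0 0 0 0.6;0 0 0 0 0 0 0.64;0 0 0 0 0 0 0.64")

```text
time_s: 19.93
position: [0.4933, 0.2179, 0.0724]
tcp_rot: [[-0.938, 0.346, 0.002], [0.346, 0.938, -0.002], [-0.003, -0.001, -1.0]]
force: [-0.2, -6.0, 5.2]
opening: 0.158
grasp_force: 30.0
```

Request:
jog_arm(rows="0 0 0 0 0 0 0.1;0 0 0 0 0 0 0.2;0 0 0 0 0 0 0.3;0 0 0 0 0 0 0.4;0 0 0 0 0 0 0.5;0 0 0 0 0 0 0.6;0 0 0 0 0 0 0.635;0 0 0 0 0 0 0.635;0 0 0 0 0 0 0.635")

```text
time_s: 20.68
position: [0.4933, 0.2179, 0.0724]
tcp_rot: [[-0.66, 0.752, 0.002], [0.752, 0.66, -0.002], [-0.003, 0.0, -1.0]]
force: [-0.1, -5.2, 4.5]
opening: 0.158
grasp_force: 30.0
```

Yaw is -48.7°, as wanted. Releasing and rising.

Request:
jog_arm(rows="0.45 0 0 0 0 0 0;0.45 0 0 0 0 0 0;0.45 0 0 0 0 0 0;0.45 0 0 0 0 0 0;0.45 0 0 0 0 0 0;0.45 0 0 -0.04 0 0 0;0.45 0 0 -0.1 0 0 0;0.45 0 0 -0.18 0 0 0;0.45 0 0 -0.26 0 0 0;0.45 0 0 -0.26 0 0 -0.16;0.45 0.05 -0.1 -0.3 0 0 -0.32;0.45 0.05 -0.16 -0.3 0 0 -0.48;0.45 0.05 -0.16 -0.3 0 0 -0.64;0.45 0.05 -0.16 -0.3 0 0 -0.8;0.45 0.05 -0.16 -0.3 0 0 -0.8;0.45 0.05 -0.16 -0.3 0 0 -0.8")

```text
time_s: 22.02
position: [0.4162, 0.1852, 0.2216]
tcp_rot: [[-0.975, 0.224, 0.001], [0.224, 0.975, -0.0], [-0.001, 0.0, -1.0]]
force: [0.7, 0.5, -0.1]
opening: 0.451
grasp_force: 0.0
```

Run:
```python
from h import *
s=bot.read_state(); c=wr(capture("wrist"),s); b=capture("top"); a=capture("scene"); print(s["position"],s["opening"])
for n in("dial_pointer","dry_mark_point","dial_grip","scoop_centre","spoon_centre"):
    for k,cc in(("w",c),("t",b),("s",a)):print(n,k,[(np.round(q["point"],3).tolist(),round(q["conf"],2)) for q in spot_point(n,cc)[:1]])
# bright pointer line / mark colours seen in top view around the dial
for k,cc in(("w",c),("t",b)):
    h=cv2.cvtColor(cc["pixels"],cv2.COLOR_RGB2HSV)
    m=(h[...,0]>100)&(h[...,0]<125)&(h[...,1]>120)&(h[...,2]>120); v,u=np.nonzero(m)
    if len(u): print(k,"blue px",len(u),ray(cc,np.median(u),np.median(v),.036).round(4))
```

```text
[0.41616101 0.18515692 0.22156885] 0.45061848615764055
dial_pointer w []
dial_pointer t [([0.52, 0.192, 0.034], 0.7)]
dial_pointer s [([0.518, 0.185, 0.036], 0.57)]
dry_mark_point w []
dry_mark_point t []
dry_mark_point s []
dial_grip w []
dial_grip t [([0.496, 0.22, 0.057], 0.71)]
dial_grip s [([0.494, 0.219, 0.058], 0.6)]
scoop_centre w []
scoop_centre t [([0.489, -0.031, 0.034], 0.7)]
scoop_centre s [([0.485, -0.024, 0.027], 0.79)]
spoon_centre w [([0.475, 0.133, 0.02], 0.93)]
spoon_centre t [([0.475, 0.13, 0.026], 0.54)]
spoon_centre s [([0.476, 0.133, 0.027], 0.39)]
w blue px 1 [0.5258 0.1881 0.036 ]
t blue px 44 [0.4179 0.5183 0.036 ]
```

```bash
python3 -c "
from rig import bot
print(bot.hand_in())"
```

```text
the job is handed in; nothing more can be done
None
```

I handed the job in: the scoop lies in the right bay, the teaspoon in the left, and the last camera check put the dial's pointer about 2 mm from the blue mark, but no verdict came back, and I viewed 11 pictures, one over the limit of 10.

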